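# Put the bench bottles back in their own holders

## Robot

A 6-joint arm with a two-finger parallel gripper is mounted at the origin on the work surface. World frame = base frame: x ahead of the robot, y to its left, z up, the work surface at z = 0. Lengths are in mm, angles in degrees, forces in N, time in s.
With the tool pointing down it reaches from about 350 to 850 mm from the base axis. Payload 8.1 kg.
Tool frame: the origin (TCP) lies at the very end of the fingers, on their centre line; the grasp point (between the pads) lies r.tcp_to_grasp behind it (r.tcp_to_grasp is the distance from the TCP to the grasp point, in mm); z points along the fingers, y is the line along which they close (so a half turn about z gives the same grasp; the last joint's range is limited). The gripper opens to 85 mm and grips with 20 to 120 N. Pads are 22 mm wide; open, the fingers measure 114 mm over their backs; the gripper's body (76 mm by 85 mm) begins 54 mm behind the grasp point. The pads swing forward as they close: fully open they stand 13 mm farther back than shut.
Start: joints at [-77.43, 7.471, 85.268, -0, 87.261, -4.893], TCP at [180.082, -572.342, 231.292] pointing down, gripper open.
Joint ranges: [-169.43, 169.43], [-51.17, 129.36], [1.28, 143.12], [-76.62, 256.62], [0, 156.53], [-152.29, 152.29]. Speed limits (degrees/s): [136.94, 136.94, 159.86, 180, 180, 180].

## Interface

Orientations are given as [roll, pitch, yaw] about the fixed x, y, z axes, in that order (R = Rz(yaw) Ry(pitch) Rx(roll)).
In Python, from bench import sense, viewer, order, r gives the robot as it stands.
- The arm moves only by the tool carry_out, never from a script. Its argument "increments" is one flat list of numbers, 7 for each row, row after row: the shift along the tool's x, y, z as a fraction of full scale, then the turn, a rotation vector about the tool's x, y, z as a fraction of full scale, then the opening, from -1 (shut) to 1 (fully open). A call has exactly 10 rows; each row is the pose to reach, as a shift and turn from the pose commanded when the call began, along the tool's axes at that moment, turning the shorter way round; what a row does not reach only later rows make up. Full scale, the value 1, is 400 mm for a shift and 2 pi rad for a turn. A row lasts 1/8 s, in which the tool goes at most 62.5 mm and 10.7 degrees, less where a joint would pass 70% of its speed; a pose out of reach is approached as far as the arm can. A call with a number of a shift or a turn outside -1 to 1 is refused whole. A call with a gripper value outside its range is refused whole. The fingers move at their own pace and stop on an object; "force" is the grip in N (left out, the last holds). Time passes only in rows, so rows that repeat a pose let the fingers close, or fill a call up. It gives the time, the measured TCP pose, the force, the opening and the grip force at its end, in the units of the state.
- sense(): the state, without advancing time (a new reading comes with each control period).
- viewer.snapshot(name): name is "side" or "top" or "wrist"; returns the picture (480x640x3 uint8, red, green, blue); there is no depth.
- viewer.get_calibration(name): a dict with "fx", "fy", "cx", "cy" (pixels), "R" (3x3) and "t" (3): a world point X has camera coordinates R X + t. Camera axes: x right, y down, z forward; pixel columns grow to the right and rows downward; lengths in mm; the calibration is good to about 2 mm. A picture is of the moment at which its call begins: read the wrist's pose just before it. get_calibration takes no time and is no camera call; for the wrist camera it gives the pose at the moment of the call.
- order.hand_in(): hands the job in; it is judged then, once.
The state is a dict: "time": time; "joint_pos": joint angles; "qd": joint speeds; "joint_efforts": joint torques, N m; "tool_pos": TCP position; "tcp_rot": TCP orientation; "ft_force": force on the tool from outside, world axes, zero at the start; "wrist_torque": the same for the moment, N m; "finger_gap": finger opening in mm; "grip_force": force on a finger pad.
Only numpy, scipy, OpenCV 4.12 (cv2) and the standard library are available. Lean on these libraries where they do the work, as an engineer would, in place of code of your own. Each camera call takes 0.05 s, during which the arm holds its last target. There are 200 camera calls.

## Task

The red, yellow and blue squeeze bottles stand in each other's holders: swap them round so that each one stands upright in the holder of its own colour. Park one bottle on the bare steel plate to make room, letting go of it there. Never tip a bottle over, and leave the black bottle and the tray of connectors where they are.

Things in the scene. Friction and masses are not known exactly. Their poses are not given: they have to be found in the camera images.
- bottle_red: Upright closed squeeze bottle, loose: white round body with a red label band, red cap and red pointed nozzle. Body 44 mm in diameter and straight from its foot up to 74 mm, shoulder to 83 mm, cap 33 mm in diameter to 99 mm, nozzle tip at 118 mm; 80 to 170 g, rigid. Origin: centre of its underside; z points up along the bottle; it starts standing in a holder of another colour.
- bottle_yellow: Upright closed squeeze bottle, loose: white round body with a yellow label band, yellow cap and yellow pointed nozzle. Body 44 mm in diameter and straight from its foot up to 74 mm, shoulder to 83 mm, cap 33 mm in diameter to 99 mm, nozzle tip at 118 mm; 80 to 170 g, rigid. Origin: centre of its underside; z points up along the bottle; it starts standing in a holder of another colour.
- bottle_blue: Upright closed squeeze bottle, loose: white round body with a blue label band, blue cap and blue pointed nozzle. Body 44 mm in diameter and straight from its foot up to 74 mm, shoulder to 83 mm, cap 33 mm in diameter to 99 mm, nozzle tip at 118 mm; 80 to 170 g, rigid. Origin: centre of its underside; z points up along the bottle; it starts standing in a holder of another colour.
- bottle_black: Upright closed squeeze bottle, loose: white round body with a black label band, black cap and black pointed nozzle. Body 44 mm in diameter and straight from its foot up to 74 mm, shoulder to 83 mm, cap 33 mm in diameter to 99 mm, nozzle tip at 118 mm; 80 to 170 g, rigid. Origin: centre of its underside; z points up along the bottle; it starts in its own black holder, which is right.
- holder_red: Red round bottle holder, fixed to the bench: a shallow cup 72 mm across outside, 62 mm inside (9 mm to spare all round a bottle), rim 12 mm and inner floor 4 mm above the bench. Origin: centre of its underside, on the bench; z up.
- holder_yellow: Yellow round bottle holder, fixed to the bench: a shallow cup 72 mm across outside, 62 mm inside (9 mm to spare all round a bottle), rim 12 mm and inner floor 4 mm above the bench. Origin: centre of its underside, on the bench; z up.
- holder_blue: Blue round bottle holder, fixed to the bench: a shallow cup 72 mm across outside, 62 mm inside (9 mm to spare all round a bottle), rim 12 mm and inner floor 4 mm above the bench. Origin: centre of its underside, on the bench; z up.
- holder_black: Black round bottle holder, fixed to the bench: a shallow cup 72 mm across outside, 62 mm inside (9 mm to spare all round a bottle), rim 12 mm and inner floor 4 mm above the bench. Origin: centre of its underside, on the bench; z up.
- parking_plate: Bare square steel plate, 100 x 100 mm and 6 mm thick, fixed to the bench, empty at the start: the free spot. Origin: centre of its underside, on the bench; x and y along its sides, z up.
- parts_tray: Loose open grey tray, 80 x 60 mm and 20 mm high, with small white connector housings in it; a bystander, not to be moved. Origin: centre of its underside; x along its long side, z up.

How it is judged (in metres and radians):
On the way:
1. one of the red, yellow and blue bottles stands on the steel plate, let go of (((horizontal distance between bottle_red and parking_plate below 0.045 m and z of bottle_red in the frame of parking_plate between 0.003 and 0.01 m and angle between bottle_red's own z axis and vertical below 0.1 rad and linear speed of bottle_red below 0.03 m/s and contact force between bottle_red and the fingers below 0.2 N) or (horizontal distance between bottle_yellow and parking_plate below 0.045 m and z of bottle_yellow in the frame of parking_plate between 0.003 and 0.01 m and angle between bottle_yellow's own z axis and vertical below 0.1 rad and linear speed of bottle_yellow below 0.03 m/s and contact force between bottle_yellow and the fingers below 0.2 N) or (horizontal distance between bottle_blue and parking_plate below 0.045 m and z of bottle_blue in the frame of parking_plate between 0.003 and 0.01 m and angle between bottle_blue's own z axis and vertical below 0.1 rad and linear speed of bottle_blue below 0.03 m/s and contact force between bottle_blue and the fingers below 0.2 N))), for 0.2 s.
At the end, for the whole second after the job is handed in: All four bottles stand in the holders of their own colours: centre within 13 mm of the holder's centre, foot on the holder's inner floor (less than 8 mm above the bench), within 0.1 rad of upright, at rest (horizontal distance between bottle_red and holder_red below 0.013 m and z of bottle_red in the frame of holder_red below 0.008 m and angle between each of bottle_red, bottle_yellow, bottle_blue, bottle_black's own z axis and vertical below 0.1 rad and linear speed of each of bottle_red, bottle_yellow, bottle_blue, bottle_black below 0.03 m/s and horizontal distance between bottle_yellow and holder_yellow below 0.013 m and z of bottle_yellow in the frame of holder_yellow below 0.008 m and horizontal distance between bottle_blue and holder_blue below 0.013 m and z of bottle_blue in the frame of holder_blue below 0.008 m and horizontal distance between bottle_black and holder_black below 0.013 m and z of bottle_black in the frame of holder_black below 0.008 m); the robot touches nothing.
It fails at once if a bottle is tipped by more than 0.6 rad (angle between any of bottle_red, bottle_yellow, bottle_blue, bottle_black's own z axis and vertical above 0.6 rad).
It fails at once if the black bottle is moved more than 25 mm (distance of bottle_black from where it was at the start of the episode above 0.025 m).
It fails at once if the tray of connectors is moved more than 25 mm (distance of parts_tray from where it was at the start of the episode above 0.025 m).
It also fails if it takes over 112 s, if anything falls off the work surface, if the arm or the gripper's body presses on something with over 40 N, if the wrist force passes 120 N, or if a joint passes its speed limit or range.

## Working session

There is one attempt and no reset: what is moved stays moved. The work goes in short steps, Python scripts to look and compute and a tool call to move; the robot and the scene stay as the last step left them, time stands still between calls to the robot, and variables do not carry over. Pictures are saved under pics/ and viewed, at most 14 in all, crops included, and the job is handed in when it is done.

Besides the shell and the picture viewer there is one more tool, called after "Call:" by a JSON object that holds its "op" and its "data". carry_out: Moves the arm, as the interface text tells. Its arguments: {"type":"object","properties":{"increments":{"type":"array"},"force":{"type":"number"}},"required":["increments"]}

```bash
mkdir -p pics; ls; python3 - <<'E'
from bench import sense, viewer, order, r
import cv2
print(sense(), r.tcp_to_grasp)
for n in("top","side"):
    im=viewer.snapshot(n); cv2.imwrite(f"pics/{n}0.png",im[...,::-1])
    print(n,viewer.get_calibration(n))
E
```

```text
pics
{'time': 0.0, 'joint_pos': array([-7.74285648e+01,  7.51385353e+00,  8.53288832e+01, -2.94107976e-04,
        8.72596470e+01, -4.89448583e+00]), 'qd': array([ 0.01398232, -0.06388127, -0.019248  ,  0.07961139,  0.10480139,
       -0.06821719]), 'joint_efforts': array([-2.19921778e-03, -5.69396710e+01, -5.00559318e+01, -5.73685120e-04,
        1.42698051e-02, -1.89511417e-05]), 'tool_pos': array([ 179.97216977, -571.81467287,  230.26128385]), 'tcp_rot': array([-1.79897965e+02, -8.44280116e-03,  1.74659279e+01]), 'ft_force': array([-1.29562011,  1.21759815, -0.87317477]), 'wrist_torque': array([-0.00614365,  0.00472281, -0.06417876]), 'grip_force': 0.0, 'finger_gap': 85.61204169885579} 18.700000000000003
top {'fx': 506.62243737732825, 'fy': 506.62243737732825, 'cx': 326.3965819591482, 'cy': 229.65603346568628, 'R': array([[-0.02822796, -0.99959739,  0.00287178],
       [-0.98891138,  0.02750693, -0.14593718],
       [ 0.14579943, -0.00695944, -0.98928969]]), 't': array([  7.96143522, 549.53523773, 855.96558158])}
side {'fx': 457.2547954354191, 'fy': 457.2547954354191, 'cx': 319.5051437401428, 'cy': 236.95148286922694, 'R': array([[-0.74741085, -0.66435705,  0.00259386],
       [-0.42320079,  0.47308982, -0.77271412],
       [ 0.51213094, -0.57863264, -0.6347489 ]]), 't': array([414.72248288, 269.17231879, 429.43340061])}
```

View pics/top0.png

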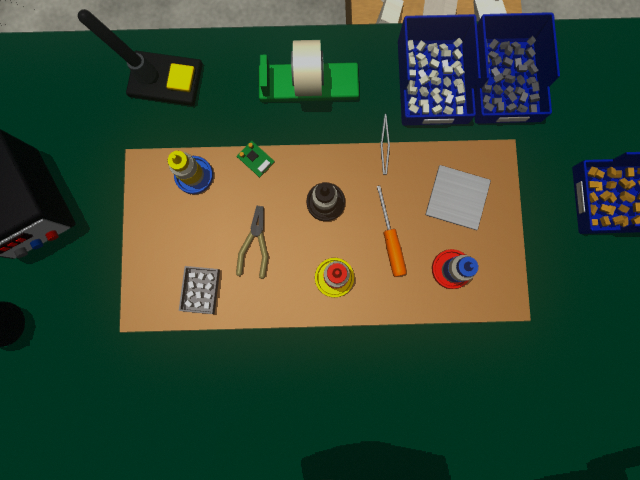

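View pics/side0.png

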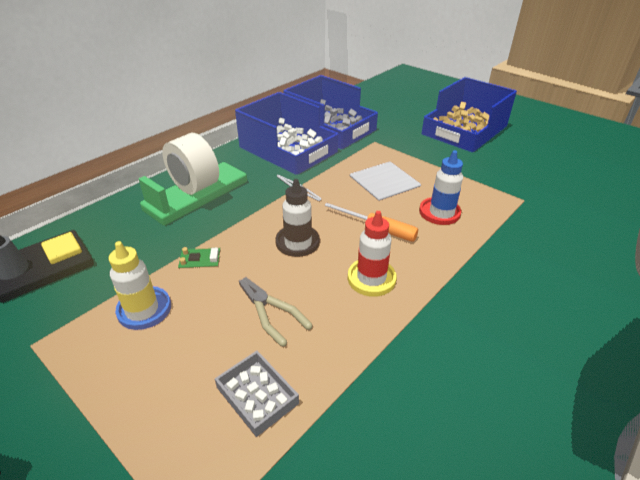

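The top view shows the yellow bottle in the blue holder (193,174), the red one in the yellow holder (335,277) and the blue one in the red holder (452,269). The black bottle is at (326,201), the plate at (459,197) and the tray at (200,290). The side view agrees. I'll measure and check with an overlay.

```bash
cat > h.py <<'E'
import numpy as np, cv2
from bench import sense, viewer, order, r
def back(c,u,v,z):
    d=c["R"].T@np.array([(u-c["cx"])/c["fx"],(v-c["cy"])/c["fy"],1]); o=-c["R"].T@c["t"]
    return o+d*(z-o[2])/d[2]
def proj(c,X):
    p=(c["R"]@np.atleast_2d(X).T).T+c["t"]; return np.c_[p[:,0]/p[:,2]*c["fx"]+c["cx"],p[:,1]/p[:,2]*c["fy"]+c["cy"]]
def ring(c,x,y,z,rad):
    a=np.linspace(0,2*np.pi,60); return proj(c,np.c_[x+rad*np.cos(a),y+rad*np.sin(a),0*a+z])
E
python3 - <<'E'
from h import *
c=viewer.get_calibration("top"); s=viewer.get_calibration("side")
im=cv2.imread("pics/top0.png"); si=cv2.imread("pics/side0.png")
hold=dict(blue=(193,174),yellow=(335,277),red=(452,269),black=(326,201))
cap=dict(yellow=(179,160),red=(337,273),blue=(466,266),black=(324,194))
K=3
big=cv2.resize(im[130:320,150:510],None,fx=K,fy=K,interpolation=cv2.INTER_CUBIC)
def draw(img,c,p,off,k,col):cv2.polylines(img,[np.int32((p-off+.5)*k)],True,col,1)
sb=si.copy()
out=[]
for n,(u,v) in hold.items():
    X=back(c,u,v,12); print("hold",n,X.round(1)); 
    for i,(cc,img,off,k) in enumerate(((c,big,(150,130),K),(s,sb,(0,0),1))): draw(img,cc,ring(cc,X[0],X[1],12,36),np.array(off),k,(255,255,0))
for n,(u,v) in cap.items():
    X=back(c,u,v,99); print("cap",n,X.round(1))
    for i,(cc,img,off,k) in enumerate(((c,big,(150,130),K),(s,sb,(0,0),1))): draw(img,cc,ring(cc,X[0],X[1],99,16.5),np.array(off),k,(255,0,255)); draw(img,cc,ring(cc,X[0],X[1],74,22),np.array(off),k,(0,255,0))
X=np.array([back(c,u,v,6) for u,v in((441,166),(490,180),(478,229),(427,213))]);print("plate",X.mean(0),X.round())
print("tray",[back(c,u,v,20).round() for u,v in((187,268),(221,268),(214,314),(181,310))])
h,w=big.shape[:2]
L=big[:300,:300];out=np.vstack([np.hstack([big[30:270,40:310],big[120:360,420:690]]),np.hstack([big[330:570,430:700],big[290:530,810:1080]])])
cv2.imwrite("pics/o1.png",out);cv2.imwrite("pics/s1.png",sb)
E
```

```text
hold blue [664.9 236.7  12. ]
hold yellow [467.1 -20.7  12. ]
hold red [ 475.6 -232.4   12. ]
hold black [607.   -8.4  12. ]
cap yellow [666.4 237.9  99. ]
cap red [469.  -22.3  99. ]
cap blue [ 474.5 -233.6   99. ]
cap black [601.1  -4.7  99. ]
plate [ 609.3660391  -255.52203513    6.        ] [[ 669. -226.    6.]
 [ 640. -316.    6.]
 [ 548. -286.    6.]
 [ 581. -194.    6.]]
tray [array([490., 244.,  20.]), array([488., 183.,  20.]), array([408., 195.,  20.]), array([416., 253.,  20.])]
```

View pics/o1.png

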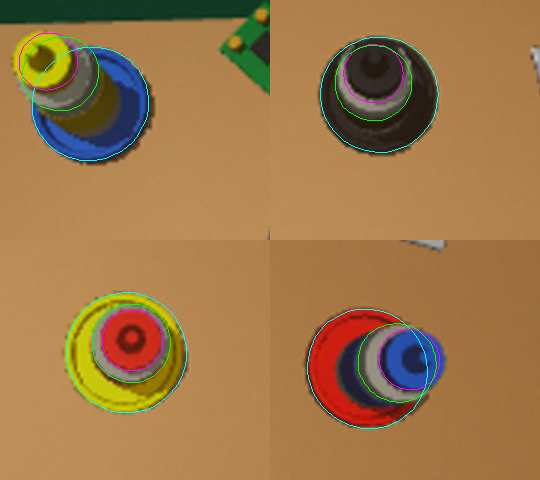

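View pics/s1.png

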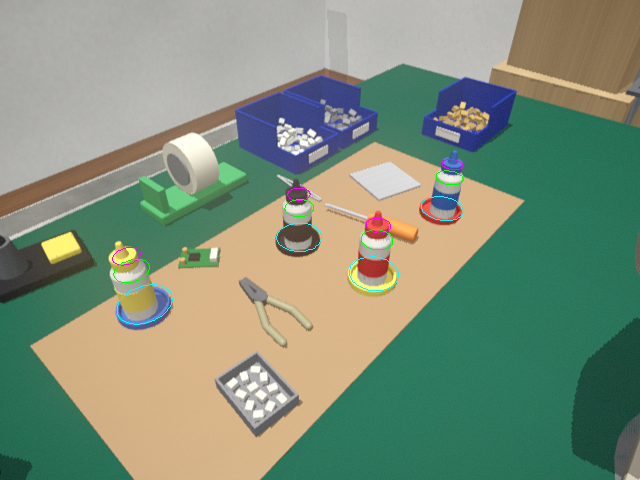

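Holder overlays fit. Offsets from the overlay: the blue holder sits about 1 px right of my circle, so ~(664,235.5). The yellow cap is about 1 px left, so ~(666,239), and the blue cap 1 px right, so ~(474.5,-235.5). I'll move above the blue bottle and turn to yaw 0.

Call:
{"op": "carry_out", "data": {"increments": [0.048,-0.029,0.004,0,0,0.003,1,0.143,-0.087,0.012,0,0,0.008,1,0.258,-0.157,0.021,0,0,0.014,1,0.373,-0.227,0.03,0,0,0.02,1,0.488,-0.297,0.04,0,0,0.026,1,0.602,-0.367,0.049,0,0,0.032,1,0.717,-0.437,0.058,0,0,0.038,1,0.832,-0.507,0.068,0,0,0.044,1,0.908,-0.554,0.074,0,0,0.047,1,0.956,-0.583,0.078,0,0,0.0485,1], "force": 40}}

```text
time: 1.35
tool_pos: [475.6, -233.3, 199.5]
tcp_rot: [-180.0, 0.0, 0.1]
ft_force: [-0.4, -1.7, -1.1]
finger_gap: 85.3
grip_force: 0.0
```

```bash
python3 - <<'E'
from h import *
im=viewer.snapshot("wrist");cv2.imwrite("pics/w1.png",im[...,::-1]);c=viewer.get_calibration("wrist");s=sense()
print(s["tool_pos"],s["tcp_rot"],s["joint_pos"],{k:np.round(v,3).tolist() for k,v in c.items()})
print(proj(c,[[474.5,-235,122],[474.5,-235,78]]))
E
```

```text
[ 476.65173841 -231.75105992  199.25179897] [-1.79887541e+02  1.85435103e-03  8.84515119e-02] [-3.15384411e+01 -2.36754813e+00  9.87602502e+01  9.53663819e-02
  8.36678577e+01  5.83625410e+01] {'fx': 336.346, 'fy': 336.346, 'cx': 319.278, 'cy': 242.237, 'R': [[0.002, -1.0, -0.003], [-0.956, -0.003, 0.293], [-0.293, 0.003, -0.956]], 't': [-232.197, 426.204, 488.462]}
[[323.93454421 255.15611603]
 [323.39723222 237.35337245]]
```

View pics/w1.png

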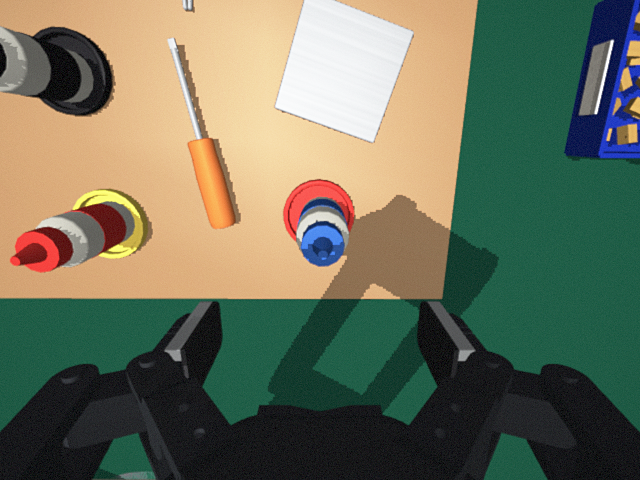

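The nozzle tip is at about (322,250) against a predicted (324,255), so the bottle is where I measured it. Descending.

Call:
{"op": "carry_out", "data": {"increments": [0,0,0.04,0,0,0,1,0,0,0.1,0,0,0,1,0,0,0.16,0,0,0,1,0,0,0.22,0,0,0,1,0,0,0.28,0,0,0,1,0,0,0.33,0,0,0,1,0,0,0.36,0,0,0,1,0,0,0.37,0,0,0,1,0,0,0.37,0,0,0,1,0,0,0.37,0,0,0,1]}}

```text
time: 2.65
tool_pos: [475.5, -235.6, 53.0]
tcp_rot: [180.0, -0.1, 0.0]
ft_force: [0.4, 0.4, -0.3]
finger_gap: 85.1
grip_force: 0.0
```

```bash
python3 - <<'E'
from h import *
im=viewer.snapshot("side");cv2.imwrite("pics/s2.png",cv2.resize(im[100:300,300:600,::-1],None,fx=2.5,fy=2.5))
E
```

```text
(no output)
```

View pics/s2.png

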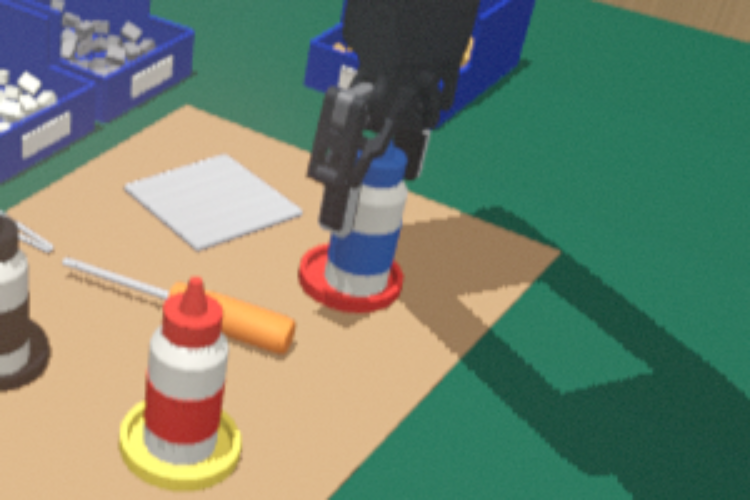

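The fingers straddle the bottle and nothing touches. Closing.

Call:
{"op": "carry_out", "data": {"increments": [0,0,0,0,0,0,0,0,0,0,0,0,0,0,0,0,0,0,0,0,-0.5,0,0,0,0,0,0,-1,0,0,0,0,0,0,-1,0,0,0,0,0,0,-1,0,0,0,0,0,0,-1,0,0,0,0,0,0,-1,0,0,-0.01,0,0,0,-1,0,0,-0.02,0,0,0,-1], "force": 40}}

```text
time: 3.95
tool_pos: [474.3, -234.7, 59.6]
tcp_rot: [-179.9, 0.1, 0.0]
ft_force: [-0.4, -0.6, -1.2]
finger_gap: 42.9
grip_force: 40.7
```

Call:
{"op": "carry_out", "data": {"increments": [0,0,-0.03,0,0,0,-1,0,0,-0.08,0,0,0,-1,0.02,0.003,-0.115,0,0,0,-1,0.07,0.011,-0.125,0,0,0,-1,0.14,0.021,-0.125,0,0,0,-1,0.21,0.032,-0.125,0,0,0,-1,0.28,0.042,-0.125,0,0,0,-1,0.32,0.048,-0.125,0,0,0,-1,0.336,0.051,-0.125,0,0,0,-1,0.336,0.051,-0.125,0,0,0,-1]}}

```text
time: 5.2
tool_pos: [609.4, -255.5, 110.1]
tcp_rot: [-180.0, 0.0, 0.0]
ft_force: [0.1, 0.3, -1.4]
finger_gap: 42.5
grip_force: 40.7
```

```bash
python3 - <<'E'
from h import *
im=viewer.snapshot("side");cv2.imwrite("pics/s3.png",cv2.resize(im[80:280,300:600,::-1],None,fx=2.5,fy=2.5)); print(sense()["finger_gap"],sense()["ft_force"])
E
```

```text
43.03414245336164 [-0.00412145 -0.27328416 -0.74261559]
```

View pics/s3.png

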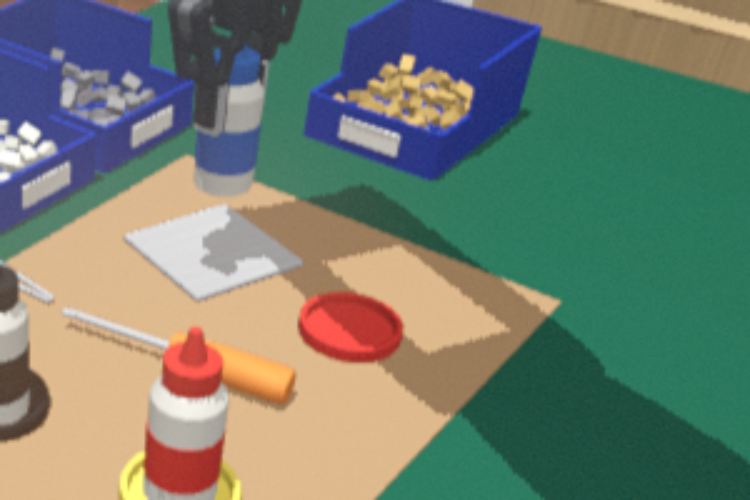

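The bottle is held upright above the plate. Lowering by 55.5 mm and opening.

Call:
{"op": "carry_out", "data": {"increments": [0,0,0.03,0,0,0,-1,0,0,0.07,0,0,0,-1,0,0,0.11,0,0,0,-1,0,0,0.13,0,0,0,-1,0,0,0.136,0,0,0,-1,0,0,0.139,0,0,0,-1,0,0,0.139,0,0,0,-1,0,0,0.139,0,0,0,-0.1,0,0,0.139,0,0,0,0.5,0,0,0.139,0,0,0,1]}}

```text
time: 6.5
tool_pos: [609.5, -255.6, 54.8]
tcp_rot: [180.0, -0.0, 0.0]
ft_force: [0.5, 0.4, -0.6]
finger_gap: 76.9
grip_force: 0.0
```

Call:
{"op": "carry_out", "data": {"increments": [0,0,0,0,0,0,1,0,0,0,0,0,0,1,0,0,0,0,0,0,1,0,0,-0.03,0,0,0,1,0,0,-0.08,0,0,0,1,0,0,-0.15,0,0,0,1,0,0,-0.23,0,0,0,1,0,0,-0.31,0,0,0,1,0,0,-0.35,0,0,0,1,0,0,-0.364,0,0,0,1]}}

```text
time: 7.75
tool_pos: [609.9, -255.9, 202.1]
tcp_rot: [179.9, -0.1, 0.0]
ft_force: [-0.2, -0.2, -0.9]
finger_gap: 85.6
grip_force: 0.0
```

```bash
python3 - <<'E'
from h import *
im=viewer.snapshot("side");cv2.imwrite("pics/s4.png",cv2.resize(im[80:280,300:600,::-1],None,fx=2.5,fy=2.5)); print(sense()["tool_pos"],sense()["ft_force"])
E
```

```text
[ 609.65957453 -255.71576647  201.53112883] [ 0.23437315 -0.1914336  -0.37039008]
```

View pics/s4.png

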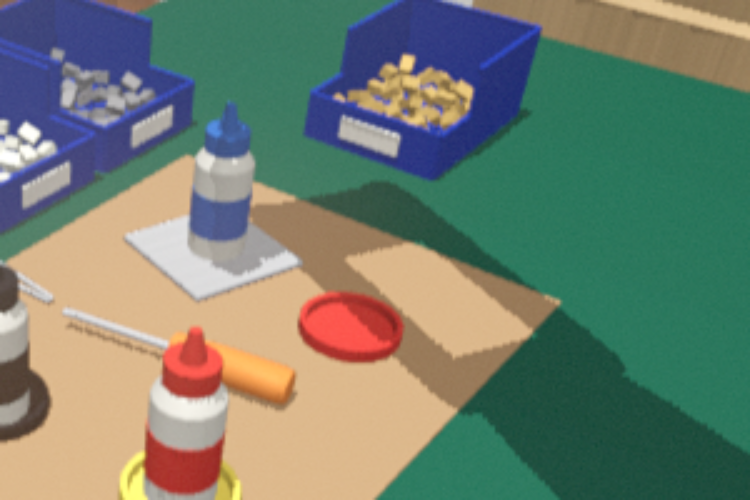

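Blue stands released on the plate. Next the red bottle at (469,-22).

Call:
{"op": "carry_out", "data": {"increments": [-0.018,-0.029,0,0,0,0,1,-0.06,-0.1,0,0,0,0,1,-0.108,-0.18,0,0,0,0,1,-0.156,-0.26,0,0,0,0,1,-0.204,-0.34,0,0,0,0,1,-0.252,-0.42,0,0,0,0,1,-0.3,-0.5,0,0,0,0,1,-0.336,-0.56,0,0,0,0,1,-0.351,-0.5835,0,0,0,0,1,-0.351,-0.5835,0,0,0,0,1]}}

```text
time: 9.05
tool_pos: [468.3, -21.8, 199.4]
tcp_rot: [180.0, 0.0, 0.1]
ft_force: [0.2, -1.0, 0.3]
finger_gap: 85.5
grip_force: 0.0
```

Call:
{"op": "carry_out", "data": {"increments": [0,0,0.04,0,0,0,1,0,0,0.1,0,0,0,1,0,0,0.16,0,0,0,1,0,0,0.22,0,0,0,1,0,0,0.28,0,0,0,1,0,0,0.33,0,0,0,1,0,0,0.36,0,0,0,1,0,0,0.37,0,0,0,1,0,0,0.37,0,0,0,1,0,0,0.37,0,0,0,1]}}

```text
time: 10.3
tool_pos: [469.6, -22.3, 52.9]
tcp_rot: [180.0, -0.1, 0.0]
ft_force: [-0.3, -0.1, 1.0]
finger_gap: 85.4
grip_force: 0.0
```

Call:
{"op": "carry_out", "data": {"increments": [0,0,0,0,0,0,0,0,0,0,0,0,0,0,0,0,0,0,0,0,-0.5,0,0,0,0,0,0,-1,0,0,0,0,0,0,-1,0,0,0,0,0,0,-1,0,0,0,0,0,0,-1,0,0,0,0,0,0,-1,0,0,-0.01,0,0,0,-1,0,0,-0.02,0,0,0,-1], "force": 40}}

```text
time: 11.55
tool_pos: [468.4, -22.2, 59.9]
tcp_rot: [180.0, 0.1, 0.0]
ft_force: [-0.8, -0.4, -1.3]
finger_gap: 42.5
grip_force: 40.7
```

Call:
{"op": "carry_out", "data": {"increments": [0,0,-0.05,0,0,0,-1,0,0.01,-0.1,0,0,0,-1,0.002,0.06,-0.125,0,0,0,-1,0.005,0.15,-0.125,0,0,0,-1,0.008,0.25,-0.125,0,0,0,-1,0.011,0.35,-0.125,0,0,0,-1,0.014,0.44,-0.125,0,0,0,-1,0.016,0.5,-0.125,0,0,0,-1,0.0165,0.526,-0.125,0,0,0,-1,0.0165,0.526,-0.125,0,0,0,-1]}}

```text
time: 12.8
tool_pos: [475.3, -232.6, 109.9]
tcp_rot: [-180.0, 0.0, -0.0]
ft_force: [0.0, -0.2, -2.0]
finger_gap: 42.8
grip_force: 40.9
```

```bash
python3 - <<'E'
from h import *
im=viewer.snapshot("top");cv2.imwrite("pics/t5.png",cv2.resize(im[130:330,300:520,::-1],None,fx=2.5,fy=2.5)); print(sense()["tool_pos"],sense()["finger_gap"])
E
```

```text
[ 475.30032728 -231.95440401  109.85941171] 42.679249290365966
```

View pics/t5.png

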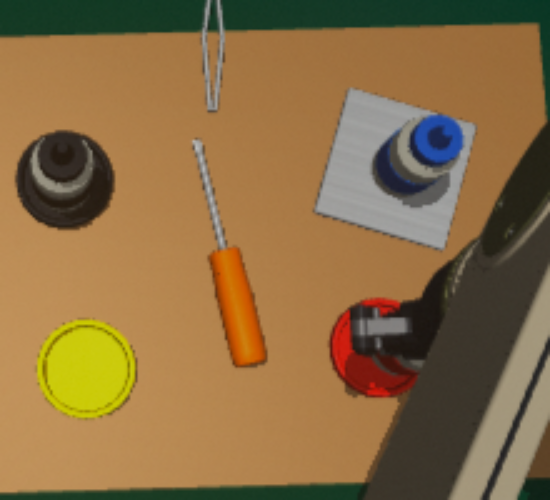

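The red bottle hangs over the red holder, and the empty yellow holder reads (334.8,277.2), which confirms its position. Lowering and releasing.

Call:
{"op": "carry_out", "data": {"increments": [0,0,0.03,0,0,0,-1,0,0,0.07,0,0,0,-1,0,0,0.11,0,0,0,-1,0,0,0.132,0,0,0,-1,0,0,0.14,0,0,0,-1,0,0,0.144,0,0,0,-1,0,0,0.144,0,0,0,-1,0,0,0.144,0,0,0,-0.1,0,0,0.144,0,0,0,0.5,0,0,0.144,0,0,0,1]}}

```text
time: 14.1
tool_pos: [475.7, -232.7, 52.8]
tcp_rot: [180.0, -0.0, -0.0]
ft_force: [0.3, -0.4, -0.5]
finger_gap: 76.8
grip_force: 0.0
```

Call:
{"op": "carry_out", "data": {"increments": [0,0,0,0,0,0,1,0,0,0,0,0,0,1,0,0,0,0,0,0,1,0,0,-0.03,0,0,0,1,0,0,-0.08,0,0,0,1,0,0,-0.15,0,0,0,1,0,0,-0.23,0,0,0,1,0,0,-0.31,0,0,0,1,0,0,-0.35,0,0,0,1,0,0,-0.369,0,0,0,1]}}

```text
time: 15.35
tool_pos: [475.8, -232.7, 201.2]
tcp_rot: [180.0, -0.1, 0.0]
ft_force: [-0.6, 0.1, -0.2]
finger_gap: 85.1
grip_force: 0.0
```

Call:
{"op": "carry_out", "data": {"increments": [0.012,-0.03,0,0,0,0,1,0.036,-0.09,0,0,0,0,1,0.06,-0.15,0,0,0,0,1,0.085,-0.21,0,0,0,0,1,0.11,-0.272,0,0,0,0,1,0.135,-0.335,0,0,0,0,1,0.16,-0.397,0,0,0,0,1,0.186,-0.46,0,0,0,0,1,0.212,-0.525,0,0,0,0,1,0.238,-0.589,0,0,0,0,1]}}

```text
time: 16.6
tool_pos: [569.9, 5.0, 198.1]
tcp_rot: [-180.0, 0.2, 0.0]
ft_force: [-0.2, -0.5, 0.0]
finger_gap: 85.4
grip_force: 0.0
```

Call:
{"op": "carry_out", "data": {"increments": [0.025,-0.062,0,0,0,0,1,0.05,-0.124,0,0,0,0,1,0.077,-0.19,0,0,0,0,1,0.105,-0.26,0,0,0,0,1,0.135,-0.334,0,0,0,0,1,0.165,-0.408,0,0,0,0,1,0.195,-0.48,0,0,0,0,1,0.22,-0.545,0,0,0,0,1,0.238,-0.589,0,0,0,0,1,0.238,-0.589,0,0,0,0,1]}}

```text
time: 17.85
tool_pos: [664.6, 240.5, 197.7]
tcp_rot: [180.0, 0.2, 0.1]
ft_force: [-0.9, -0.2, -0.1]
finger_gap: 85.6
grip_force: 0.0
```

```bash
python3 - <<'E'
from h import *
im=viewer.snapshot("wrist");c=viewer.get_calibration("wrist");im=np.ascontiguousarray(im[...,::-1])
for x,y,z,R in((666,239,103,16.5),(666,239,78,22),(664,235.5,12,36)): cv2.polylines(im,[np.int32(ring(c,x,y,z,R))],True,(255,0,255),1)
cv2.imwrite("pics/w6.png",im); print(sense()["tool_pos"],sense()["joint_pos"])
E
```

```text
[664.73258284 239.34506491 198.04834532] [ 1.56488655e+01  2.50342176e+01  6.78823597e+01 -5.11269747e-03
  8.72535081e+01  1.05571046e+02]
```

View pics/w6.png

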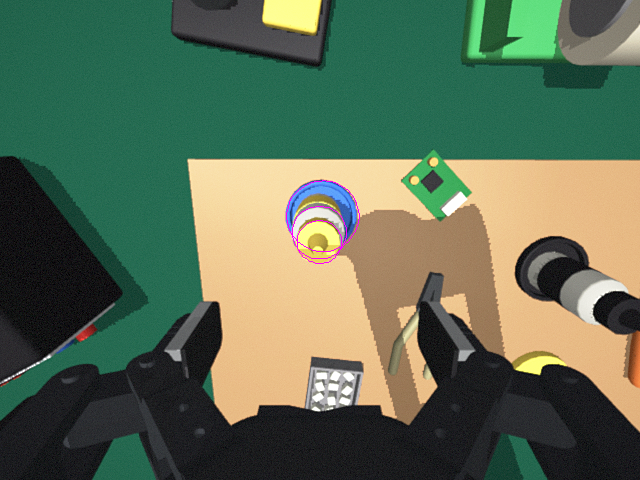

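The yellow bottle's cap is at about (319,239), 5 px above the circle I drew, so the bottle is ~2–3 mm farther in x. The holder matches. Descending with +2 mm in x.

Call:
{"op": "carry_out", "data": {"increments": [0.005,0,0.04,0,0,0,1,0.005,0,0.1,0,0,0,1,0.005,0,0.16,0,0,0,1,0.005,0,0.22,0,0,0,1,0.005,0,0.28,0,0,0,1,0.005,0,0.33,0,0,0,1,0.005,0,0.355,0,0,0,1,0.005,0,0.365,0,0,0,1,0.005,0,0.365,0,0,0,1,0.005,0,0.365,0,0,0,1]}}

```text
time: 19.15
tool_pos: [668.6, 238.9, 55.4]
tcp_rot: [-180.0, -0.1, 0.0]
ft_force: [-0.6, -0.2, -0.3]
finger_gap: 85.0
grip_force: 0.0
```

Call:
{"op": "carry_out", "data": {"increments": [0,0,0,0,0,0,0,0,0,0,0,0,0,0,0,0,0,0,0,0,-0.5,0,0,0,0,0,0,-1,0,0,0,0,0,0,-1,0,0,0,0,0,0,-1,0,0,0,0,0,0,-1,0,0,0,0,0,0,-1,0,0,-0.01,0,0,0,-1,0,0,-0.02,0,0,0,-1], "force": 40}}

```text
time: 20.4
tool_pos: [667.1, 238.3, 61.3]
tcp_rot: [180.0, 0.1, -0.0]
ft_force: [-0.1, 0.3, -2.4]
finger_gap: 42.7
grip_force: 40.5
```

Call:
{"op": "carry_out", "data": {"increments": [0,0,-0.05,0,0,0,-1,-0.005,0.006,-0.1,0,0,0,-1,-0.025,0.032,-0.125,0,0,0,-1,-0.06,0.078,-0.125,0,0,0,-1,-0.11,0.142,-0.125,0,0,0,-1,-0.16,0.207,-0.125,0,0,0,-1,-0.21,0.272,-0.125,0,0,0,-1,-0.26,0.336,-0.125,0,0,0,-1,-0.31,0.401,-0.125,0,0,0,-1,-0.36,0.465,-0.125,0,0,0,-1]}}

```text
time: 21.65
tool_pos: [522.7, 51.4, 112.7]
tcp_rot: [180.0, -0.0, -0.0]
ft_force: [-0.1, 1.0, -0.8]
finger_gap: 42.9
grip_force: 40.7
```

Call:
{"op": "carry_out", "data": {"increments": [-0.045,0.058,0,0,0,0,-1,-0.085,0.11,0,0,0,0,-1,-0.115,0.149,0,0,0,0,-1,-0.135,0.175,0,0,0,0,-1,-0.142,0.184,0,0,0,0,-1,-0.142,0.184,0,0,0,0,-1,-0.142,0.184,0.02,0,0,0,-1,-0.142,0.184,0.05,0,0,0,-1,-0.142,0.184,0.08,0,0,0,-1,-0.142,0.184,0.09,0,0,0,-1]}}

```text
time: 22.9
tool_pos: [466.0, -20.6, 74.3]
tcp_rot: [-180.0, 0.2, 0.0]
ft_force: [0.3, 0.3, -2.8]
finger_gap: 42.5
grip_force: 40.7
```

```bash
python3 - <<'E'
from h import *
a=viewer.snapshot("top")[130:330,250:470,::-1];b=viewer.snapshot("side")[140:340,270:490,::-1]
cv2.imwrite("pics/t7.png",cv2.resize(np.hstack([a,b]),None,fx=1.8,fy=1.8)); print(sense()["tool_pos"],sense()["finger_gap"])
E
```

```text
[466.41249421 -20.76487812  75.12259584] 42.68199118698083
```

View pics/t7.png

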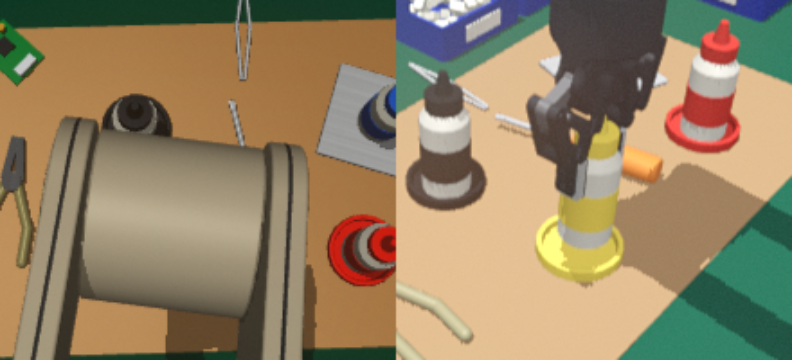

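Red stands in its holder, and yellow hovers ~20 mm above the centre of the yellow one. Lowering and releasing.

Call:
{"op": "carry_out", "data": {"increments": [0,0,0.02,0,0,0,-1,0,0,0.04,0,0,0,-1,0,0,0.05,0,0,0,-1,0,0,0.054,0,0,0,-1,0,0,0.054,0,0,0,-1,0,0,0.054,0,0,0,-1,0,0,0.054,0,0,0,-0.1,0,0,0.054,0,0,0,0.5,0,0,0.054,0,0,0,1,0,0,0.054,0,0,0,1]}}

```text
time: 24.25
tool_pos: [467.1, -21.0, 54.5]
tcp_rot: [180.0, -0.0, 0.0]
ft_force: [1.0, 0.5, 0.4]
finger_gap: 85.4
grip_force: 0.0
```

Call:
{"op": "carry_out", "data": {"increments": [0,0,0,0,0,0,1,0,0,0,0,0,0,1,0,0,-0.01,0,0,0,1,0,0,-0.03,0,0,0,1,0,0,-0.08,0,0,0,1,0,0,-0.15,0,0,0,1,0,0,-0.23,0,0,0,1,0,0,-0.31,0,0,0,1,0,0,-0.35,0,0,0,1,0,0,-0.364,0,0,0,1]}}

```text
time: 25.5
tool_pos: [467.5, -21.0, 201.1]
tcp_rot: [180.0, -0.1, 0.0]
ft_force: [0.5, -0.3, -0.8]
finger_gap: 85.5
grip_force: 0.0
```

Call:
{"op": "carry_out", "data": {"increments": [0.018,0.029,0,0,0,0,1,0.06,0.1,0,0,0,0,1,0.108,0.18,0,0,0,0,1,0.156,0.26,0,0,0,0,1,0.204,0.34,0,0,0,0,1,0.252,0.42,0,0,0,0,1,0.3,0.5,0,0,0,0,1,0.34,0.56,0,0,0,0,1,0.3555,0.5865,0,0,0,0,1,0.3555,0.5865,0,0,0,0,1]}}

```text
time: 26.75
tool_pos: [608.7, -256.0, 198.5]
tcp_rot: [-179.9, 0.1, -0.0]
ft_force: [0.5, 0.5, -0.3]
finger_gap: 85.6
grip_force: 0.0
```

Call:
{"op": "carry_out", "data": {"increments": [0,0,0.04,0,0,0,1,0,0,0.1,0,0,0,1,0,0,0.16,0,0,0,1,0,0,0.22,0,0,0,1,0,0,0.28,0,0,0,1,0,0,0.33,0,0,0,1,0,0,0.355,0,0,0,1,0,0,0.364,0,0,0,1,0,0,0.364,0,0,0,1,0,0,0.364,0,0,0,1]}}

```text
time: 28.0
tool_pos: [610.0, -255.9, 55.6]
tcp_rot: [180.0, -0.1, 0.0]
ft_force: [0.2, 0.0, 0.3]
finger_gap: 85.5
grip_force: 0.0
```

Call:
{"op": "carry_out", "data": {"increments": [0,0,0,0,0,0,0,0,0,0,0,0,0,0,0,0,0,0,0,0,-0.5,0,0,0,0,0,0,-1,0,0,0,0,0,0,-1,0,0,0,0,0,0,-1,0,0,0,0,0,0,-1,0,0,0,0,0,0,-1,0,0,-0.01,0,0,0,-1,0,0,-0.02,0,0,0,-1], "force": 40}}

```text
time: 29.25
tool_pos: [608.6, -255.0, 61.8]
tcp_rot: [-179.9, 0.1, 0.0]
ft_force: [-0.5, 0.7, -0.7]
finger_gap: 42.8
grip_force: 40.6
```

Call:
{"op": "carry_out", "data": {"increments": [0,0,-0.02,0,0,0,-1,0,0,-0.06,0,0,0,-1,0,0,-0.12,0,0,0,-1,0,0,-0.18,0,0,0,-1,0,0,-0.24,0,0,0,-1,0,0,-0.3,0,0,0,-1,0,0,-0.35,0,0,0,-1,0,0,-0.37,0,0,0,-1,0,0,-0.375,0,0,0,-1,0,0,-0.375,0,0,0,-1]}}

```text
time: 30.5
tool_pos: [608.9, -255.3, 211.5]
tcp_rot: [-180.0, 0.1, 0.0]
ft_force: [0.5, -0.5, -0.3]
finger_gap: 42.7
grip_force: 40.6
```

Call:
{"op": "carry_out", "data": {"increments": [0.003,-0.02,0,0,0,0,-1,0.008,-0.07,0,0,0,0,-1,0.015,-0.135,0,0,0,0,-1,0.022,-0.2,0,0,0,0,-1,0.03,-0.265,0,0,0,0,-1,0.037,-0.33,0,0,0,0,-1,0.044,-0.395,0,0,0,0,-1,0.051,-0.46,0,0,0,0,-1,0.058,-0.525,0,0,0,0,-1,0.066,-0.59,0,0,0,0,-1]}}

```text
time: 31.75
tool_pos: [635.3, -17.0, 212.2]
tcp_rot: [-180.0, 0.0, 0.1]
ft_force: [0.6, -0.2, -1.0]
finger_gap: 42.8
grip_force: 40.7
```

Call:
{"op": "carry_out", "data": {"increments": [0.007,-0.065,0,0,0,0,-1,0.015,-0.135,0,0,0,0,-1,0.023,-0.21,0,0,0,0,-1,0.031,-0.285,0,0,0,0,-1,0.04,-0.36,0,0,0,0,-1,0.048,-0.435,0,0,0,0,-1,0.056,-0.51,0,0,0,0,-1,0.064,-0.58,0,0,0,0,-1,0.069,-0.625,0,0,0,0,-1,0.0705,-0.637,0,0,0,0,-1]}}

```text
time: 33.0
tool_pos: [663.3, 236.9, 212.2]
tcp_rot: [180.0, 0.0, 0.1]
ft_force: [0.4, -0.3, 0.2]
finger_gap: 42.8
grip_force: 40.7
```

Call:
{"op": "carry_out", "data": {"increments": [0,0,0.02,0,0,0,-1,0,0,0.06,0,0,0,-1,0,0,0.12,0,0,0,-1,0,0,0.18,0,0,0,-1,0,0,0.24,0,0,0,-1,0,0,0.29,0,0,0,-1,0,0,0.325,0,0,0,-1,0,0,0.341,0,0,0,-1,0,0,0.341,0,0,0,-1,0,0,0.341,0,0,0,-1]}}

```text
time: 34.25
tool_pos: [664.6, 235.5, 77.3]
tcp_rot: [-180.0, -0.1, 0.0]
ft_force: [0.7, 0.2, -0.5]
finger_gap: 42.4
grip_force: 40.7
```

```bash
python3 - <<'E'
from h import *
a=viewer.snapshot("wrist")[150:350,200:440,::-1];b=viewer.snapshot("side")[180:380,50:290,::-1]
cv2.imwrite("pics/t8.png",cv2.resize(np.hstack([a,b]),None,fx=1.65,fy=1.65)); print(sense()["tool_pos"],sense()["finger_gap"])
E
```

```text
[664.56626797 235.51153864  77.34009888] 42.811285299877284
```

View pics/t8.png

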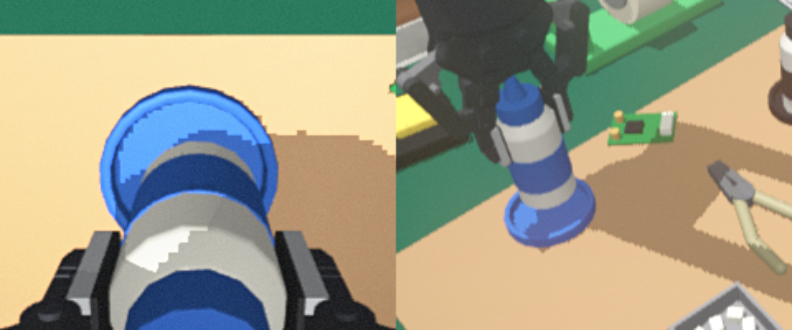

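Blue hovers over the blue holder, centred to within 2 mm or so. Lowering, releasing and retreating.

Call:
{"op": "carry_out", "data": {"increments": [0,0,0.02,0,0,0,-1,0,0,0.04,0,0,0,-1,0,0,0.053,0,0,0,-1,0,0,0.0585,0,0,0,-1,0,0,0.0585,0,0,0,-1,0,0,0.0585,0,0,0,-1,0,0,0.0585,0,0,0,-0.1,0,0,0.0585,0,0,0,0.5,0,0,0.0585,0,0,0,1,0,0,0.0585,0,0,0,1]}}

```text
time: 35.6
tool_pos: [663.7, 235.3, 52.4]
tcp_rot: [180.0, 0.0, 0.0]
ft_force: [-0.6, -0.2, -0.1]
finger_gap: 85.3
grip_force: 0.0
```

Call:
{"op": "carry_out", "data": {"increments": [0,0,0,0,0,0,1,0,0,0,0,0,0,1,0,0,-0.01,0,0,0,1,0,0,-0.03,0,0,0,1,0,0,-0.08,0,0,0,1,0,0,-0.15,0,0,0,1,0,0,-0.23,0,0,0,1,0,0,-0.31,0,0,0,1,0,0,-0.37,0,0,0,1,0,0,-0.4,0,0,0,1]}}

```text
time: 36.85
tool_pos: [664.9, 235.6, 216.7]
tcp_rot: [-179.9, -0.3, 0.0]
ft_force: [0.3, -0.5, 0.1]
finger_gap: 85.4
grip_force: 0.0
```

```bash
python3 - <<'E'
from h import *
b=viewer.snapshot("side");cv2.imwrite("pics/end.png",b[...,::-1])
s=sense();print(s["tool_pos"],s["ft_force"])
E
```

```text
[665.1537819  235.65252883 217.38851859] [ 0.77531182 -0.64485294  1.83194031]
```

View pics/end.png

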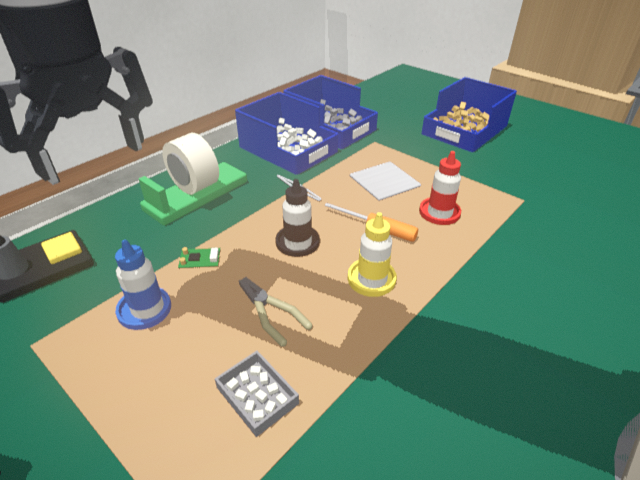

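All four bottles stand upright in the holders of their own colours: blue (143,305), yellow (373,275), red (441,210) and black (298,240). The gripper is clear of everything.

```bash
python3 -c "
from bench import order
print(order.hand_in())"
```

```text
the job is handed in; nothing more can be done
None
```

Job handed in at about 37 s: red, yellow and blue each stand upright in their own holder, blue having been parked and let go on the steel plate on the way, with the black bottle and tray left alone; the hand-in returned no verdict.

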